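# Snap the fastener box lid shut

### The arm

A 6-joint arm with a two-finger parallel gripper is mounted at the origin on the work surface. World frame = base frame: x ahead of the robot, y to its left, z up, the work surface at z = 0. Lengths are in m, angles in degrees, forces in N, time in s.
With the tool pointing down it reaches from about 0.4 to 0.825 m from the base axis. Payload 7 kg.
Tool frame: the origin (TCP) lies midway between the tips of the shut fingers; the grasp point (between the pads) lies 19 mm behind it (ctrl.grasp_offset is the distance from the TCP to the grasp point, in m); z points along the fingers, x is the direction in which the jaws open and shut, and the axes are right-handed (so a half turn about z gives the same grasp; the last joint's range is limited). The gripper opens to 88 mm and grips with 3 to 60 N. Pads are 19 mm wide; open, the fingers measure 130 mm over their backs; the gripper's body (78 mm by 193 mm) begins 47 mm behind the grasp point.
Start: joints at [-48.868, 20.546, 0.682, 0, -70.136, -16.507], TCP at [0.281, -0.614, 0.227] pointing down, gripper open.
Joint ranges: [-176.03, 176.03], [-82.01, 121.73], [-58.28, 71.71], [-173.87, 95.51], [-174.79, -0.11], [-173.66, 173.66]. Speed limits (degrees/s): [136.94, 136.94, 172.46, 180, 180, 180].

### API

Orientations are given as [roll, pitch, yaw] about the fixed x, y, z axes, in that order (R = Rz(yaw) Ry(pitch) Rx(roll)).
In Python, from plant import sensors, snapshot, order, ctrl gives the robot as it stands.
- The arm moves only by the tool send_rows, never from a script. Its argument "commands" is a list of rows, each a list of 3 entries, a list of its own where there are three numbers: the closure, from 0 (fully open) to 1 (shut), then the shift along the world's x, y, z in units of 0.25 m (1.0 is 0.25 m), then the turn, a rotation vector about the world's x, y, z in units of 360 degrees (1.0 is 360 degrees). In form: [[hand, [x, y, z], [ax, ay, az]], ...]. A call has 1 to 12 rows; each row shifts and turns the pose as measured when the row begins; what a row does not reach is not made up. A row lasts 1/10 s, in which the tool goes at most 50 mm and 8.59 degrees, less where a joint would pass 70% of its speed; a pose out of reach is approached as far as the arm can. A call with a number of a shift or a turn outside -1 to 1 is refused whole. A call with a gripper value outside its range is refused whole. The fingers move at their own pace and stop on an object; the grip force is fixed at half the most. Time passes only in rows, so rows that do not move let the fingers close. It gives the time, the measured TCP pose, the force and the opening at its end, in the units of the state.
- sensors.get_obs(): the state, without advancing time (a new reading comes with each control period).
- snapshot(name): name is "scene" or "top"; returns a dict with "color" (480x640x3 uint8, blue, green, red), "z_map" (480x640 float32, m along the optical axis (not along the pixel's ray), 0 where there is no reading), "mtx" (3x3 intrinsics, pixels), "xyz" and "attitude" of the camera in the world. Camera axes: x right, y down, z forward; pixel columns grow to the right and rows downward; lengths in m; the calibration is good to about 2 mm. A picture is of the moment at which its call begins.
- order.close_job(): hands the job in, once; it reports no verdict.
The state is a dict: "clock": time; "joint_pos": joint angles; "qvel": joint speeds; "tau": joint torques, N m; "tool_pos": TCP position; "orientation": TCP orientation; "force": force on the tool from outside, world axes, zero at the start; "moment": the same for the moment, N m; "opening": finger opening in m.
Only numpy, scipy, OpenCV 4.12 (cv2) and the standard library are available. Lean on these libraries where they do the work, as an engineer would, in place of code of your own. Each camera call takes 0.05 s, during which the arm holds its last target.

### The job

The lid of the blue fastener box is lying in place but its four orange rim sections are still sticking up. Go round the rim with a fingertip and press each section down on its black ribs until it clicks shut and stays flush. Only press: leave the box standing where it is, do not lift or shove it, leave the other things alone, and finish clear of everything.

Things in the scene. Friction and masses are not known exactly. Their poses are not given: they have to be found in the camera images.
- box: Blue box full of bolts, loose on the bench, 150 (its x) by 200 mm (its y), about 1.2 kg. Origin: centre of its underside; z up; near side -x, far +x, left +y, right -y. Its lid is on: clear window in a grey frame, four grey corners, all fixed, tops 71 mm above the bench, and an orange hinged rim section along each side. It does not tip when a section is pressed straight down on its ribs.
- rim_near (a joint): Opening angle (rad) of the orange rim section on the near (-x) side: 0 = clicked shut, flush; 0.42 = fully raised; starts about 0.29 to 0.40. A flap 130 mm long, 35 mm wide, hinged along its inner edge, outer edge raised 9 to 13 mm at first. Pressing at the ribs takes up to about 8 N. Let go above about 0.15 rad it springs back up to about 0.3, below about 0.05 it snaps to 0 and stays; between it may hang half-way, not shut.
- press_near (a point): Middle of the black thumb ribs on top of the near (-x) rim section, 22 mm outward from its hinge line: the point to press. It moves with the section; when shut it is 71 mm above the bench, when raised about 6 to 9 mm higher. Its z axis is the section's upward normal, its -x axis points outward from the box.
- rim_far (a joint): Opening angle (rad) of the orange rim section on the far (+x) side: 0 = clicked shut, flush; 0.42 = fully raised; starts about 0.29 to 0.40. A flap 130 mm long, 35 mm wide, hinged along its inner edge, outer edge raised 9 to 13 mm at first. Pressing at the ribs takes up to about 8 N. Let go above about 0.15 rad it springs back up to about 0.3, below about 0.05 it snaps to 0 and stays; between it may hang half-way, not shut.
- press_far (a point): Middle of the black thumb ribs on top of the far (+x) rim section, 22 mm outward from its hinge line: the point to press. It moves with the section; when shut it is 71 mm above the bench, when raised about 6 to 9 mm higher. Its z axis is the section's upward normal, its -x axis points outward from the box.
- rim_left (a joint): Opening angle (rad) of the orange rim section on the left (+y) side: 0 = clicked shut, flush; 0.42 = fully raised; starts about 0.29 to 0.40. A flap 84 mm long, 35 mm wide, hinged along its inner edge, outer edge raised 9 to 13 mm at first. Pressing at the ribs takes up to about 8 N. Let go above about 0.15 rad it springs back up to about 0.3, below about 0.05 it snaps to 0 and stays; between it may hang half-way, not shut.
- press_left (a point): Middle of the black thumb ribs on top of the left (+y) rim section, 22 mm outward from its hinge line: the point to press. It moves with the section; when shut it is 71 mm above the bench, when raised about 6 to 9 mm higher. Its z axis is the section's upward normal, its -x axis points outward from the box.
- rim_right (a joint): Opening angle (rad) of the orange rim section on the right (-y) side: 0 = clicked shut, flush; 0.42 = fully raised; starts about 0.29 to 0.40. A flap 84 mm long, 35 mm wide, hinged along its inner edge, outer edge raised 9 to 13 mm at first. Pressing at the ribs takes up to about 8 N. Let go above about 0.15 rad it springs back up to about 0.3, below about 0.05 it snaps to 0 and stays; between it may hang half-way, not shut.
- press_right (a point): Middle of the black thumb ribs on top of the right (-y) rim section, 22 mm outward from its hinge line: the point to press. It moves with the section; when shut it is 71 mm above the bench, when raised about 6 to 9 mm higher. Its z axis is the section's upward normal, its -x axis points outward from the box.
- jar: Bystander: upright screw jar, 60 mm diameter, 85 mm tall. Origin: centre of its underside.
- tee: Bystander: brass pipe tee lying flat, 76 by 54 mm, 28 mm high. Origin: on the bench under its middle.
- reel: Bystander: red ring-shaped reel lying flat, 100 mm outer diameter, 30 mm high. Origin: centre of its underside.

How it is judged:
By the outcome, as a careful person would: the job done as asked, in the order asked, and still so for the second after the job is handed in, with the robot touching nothing.
It also fails if it takes over 48 s, if anything falls off the work surface, if the arm or the gripper's body presses on something with over 40 N, if the wrist force passes 120 N, or if a joint passes its speed limit or range.

## Working session

There is one attempt and no reset: what is moved stays moved. The work goes in short steps, Python scripts to look and compute and a tool call to move; the robot and the scene stay as the last step left them, time stands still between calls to the robot, and variables do not carry over. Pictures are saved under pics/ and viewed, and the job is handed in when it is done.

Besides the shell and the picture viewer there is one more tool, called after "Emit:" as name(argument=value, ...), one argument or row to a line, values as JSON. send_rows: Moves the arm, as the interface text tells. Its arguments: {"type":"object","properties":{"commands":{"type":"array","items":{"type":"array"}}},"required":["commands"]}

```bash
mkdir -p pics; ls
cat > h.py <<'E'
import numpy as np, cv2
from plant import sensors, snapshot, order, ctrl
from scipy.spatial.transform import Rotation as R
E
python3 - <<'E'
from h import *
o=sensors.get_obs(); print(o)
for n in("top","scene"):
    s=snapshot(n); cv2.imwrite(f"pics/{n}0.png",s["color"]); print(n,s["mtx"],s["xyz"],s["attitude"]); np.savez(f"{n}0.npz",**s)
E
```

```text
pics
{'clock': 0.0, 'joint_pos': array([-4.88679471e+01,  2.05908127e+01,  6.32778910e-01, -2.12296955e-02,
       -7.01359884e+01, -1.65069171e+01]), 'qvel': array([-0.00258905,  0.01791456,  0.05455679,  0.00769645,  0.02746099,
        0.00877196]), 'tau': array([-1.66265281e-04, -5.82712376e+01,  2.93068832e+01,  6.99778318e+00,
        6.81131176e-03, -2.58390583e-04]), 'tool_pos': array([ 0.28102725, -0.61316316,  0.22561867]), 'orientation': array([-1.79992417e+02, -9.58179925e-02,  1.14617900e+02]), 'force': array([-1.1837863 ,  0.0064206 ,  0.00501228]), 'moment': array([-0.02163571, -0.07525758,  0.0354095 ]), 'opening': 0.08781836902181503}
top [[533.97168579   0.         317.43623395]
 [  0.         533.97168579 240.35499433]
 [  0.           0.           1.        ]] [4.26005484e-01 9.98884209e-04 1.19635215e+00] [-1.75125530e+02 -7.67456414e-02 -8.83864054e+01]
scene [[591.88429309   0.         325.70036539]
 [  0.         591.88429309 234.29455385]
 [  0.           0.           1.        ]] [1.3163187  0.00588524 1.24730403] [-146.17744546    0.6291863    88.88429796]
```

View pics/top0.png

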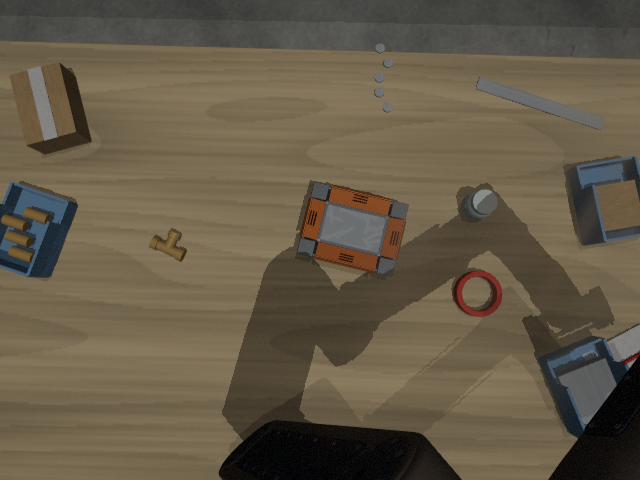

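View pics/scene0.png

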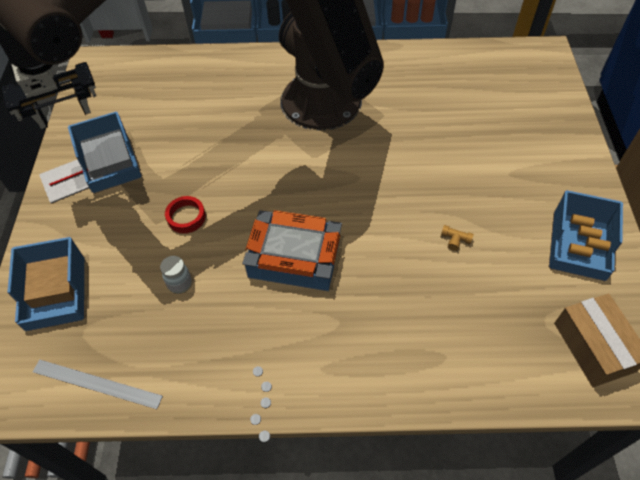

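Top view: the box is centred near (352,228), with the ribs at about (360,198), (345,258), (312,218) and (394,239). The jar is at (478,204), the reel at (478,293) and the tee at (170,245). Next I'll measure the ribs by depth and ray casting in both views.

```bash
cat >> h.py <<'E'
def proj(s,P):
    Rm=R.from_euler('xyz',s["attitude"],degrees=True).as_matrix()
    c=(np.asarray(P)-s["xyz"])@Rm
    return (c[...,:2]/c[...,2:])@np.diag([s["mtx"][0,0],s["mtx"][1,1]])+s["mtx"][:2,2]
def ray(s,u,v,z):
    Rm=R.from_euler('xyz',s["attitude"],degrees=True).as_matrix()
    d=Rm@np.linalg.inv(s["mtx"])@np.array([u,v,1.]); return s["xyz"]+d*(z-s["xyz"][2])/d[2]
def dpt(s,u,v):
    Rm=R.from_euler('xyz',s["attitude"],degrees=True).as_matrix()
    return s["xyz"]+Rm@(np.linalg.inv(s["mtx"])@np.array([u,v,1.]))*s["z_map"][int(round(v)),int(round(u))]
def cloud(s):
    Rm=R.from_euler('xyz',s["attitude"],degrees=True).as_matrix()
    v,u=np.mgrid[:480,:640]; d=np.stack([u,v,np.ones_like(u)],-1)@np.linalg.inv(s["mtx"]).T
    return s["xyz"]+(d*s["z_map"][...,None])@Rm.T
E
python3 - <<'E'
from h import *
for n,box in(("top",(285,170,425,285)),("scene",(235,200,350,295))):
    s=dict(np.load(f"{n}0.npz")); im=s["color"]; x0,y0,x1,y1=box
    C=cloud(s); hsv=cv2.cvtColor(im,cv2.COLOR_BGR2HSV)
    m=cv2.inRange(hsv,(3,150,60),(20,255,255)); mm=np.zeros_like(m); mm[y0:y1,x0:x1]=m[y0:y1,x0:x1]
    print(n)
    k,l,st,ce=cv2.connectedComponentsWithStats(mm)
    for i in range(1,k):
        if st[i,4]<100: continue
        M=(l==i).astype(np.uint8)
        c,_=cv2.findContours(M,cv2.RETR_EXTERNAL,cv2.CHAIN_APPROX_NONE); c=max(c,key=cv2.contourArea)
        F=np.zeros_like(M); cv2.drawContours(F,[c],-1,1,-1)
        F=cv2.erode(F,np.ones((3,3),np.uint8),iterations=2)
        g=im.max(2); dark=(F>0)&(g<0.6*np.median(g[M>0]))
        v,u=np.nonzero(dark); 
        if len(u)==0: print(i,st[i],'no dark');continue
        P=C[v,u].mean(0); A=C[F>0]
        print(i,'area',st[i,4],'cen',ce[i].round(1),'rib px',u.mean().round(1),v.mean().round(1),len(u),'P',P.round(4),'ray.078',ray(s,u.mean(),v.mean(),.078).round(4),'z',np.percentile(A[:,2],[5,50,95]).round(4))
    # box outline
    a=C[y0:y1,x0:x1].reshape(-1,3); t=a[(a[:,2]>.05)&(a[:,2]<.1)]
    r=cv2.minAreaRect((t[:,:2]*1000).astype(np.float32)); print(r, 'bench', np.median(a[a[:,2]<.02][:,2]))
    cv2.imwrite(f"pics/{n}0z.png",cv2.resize(im[y0:y1,x0:x1],None,fx=5,fy=5,interpolation=cv2.INTER_CUBIC))
E
```

```text
top
1 area 996 cen [359.5 199.7] rib px 359.7 198.6 52 P [ 0.6126 -0.0847  0.0777] ray.078 [ 0.6126 -0.0847  0.078 ] z [0.0709 0.0763 0.0814]
2 area 641 cen [312.4 218.2] rib px 312.1 217.6 57 P [0.5691 0.0148 0.078 ] ray.078 [0.5691 0.0148 0.078 ] z [0.0717 0.0773 0.0834]
3 area 571 cen [392.2 237.7] rib px 394.0 237.3 44 P [ 0.5323 -0.1586  0.0784] ray.078 [ 0.5323 -0.1587  0.078 ] z [0.0713 0.0765 0.0819]
4 area 1039 cen [345.8 257. ] rib px 345.6 257.3 52 P [ 0.4863 -0.0567  0.0995] ray.078 [ 0.4873 -0.0578  0.078 ] z [0.0711 0.0771 0.0829]
((550.1080322265625, -71.75470733642578), (213.6619110107422, 163.92848205566406), 77.61438751220703) bench -0.0010856723171235316
scene
1 area 740 cen [298.3 220. ] rib px 297.5 218.1 13 P [ 0.4848 -0.0589  0.0797] ray.078 [ 0.4836 -0.059   0.078 ] z [0.0733 0.0788 0.0837]
2 area 467 cen [256.6 235.9] rib px 255.8 233.2 4 P [ 0.5275 -0.1579  0.0813] ray.078 [ 0.5252 -0.1584  0.078 ] z [0.0734 0.0791 0.0846]
3 area 485 cen [329.2 247.5] rib px 329.7 245.7 7 P [0.5671 0.0171 0.081 ] ray.078 [0.5652 0.0171 0.078 ] z [0.0738 0.0804 0.0851]
4 area 799 cen [286.4 264.9] rib px 287.4 264.3 25 P [ 0.6143 -0.0814  0.0795] ray.078 [ 0.6134 -0.0815  0.078 ] z [0.0742 0.0795 0.0849]
((552.5924682617188, -71.93168640136719), (214.06234741210938, 165.35076904296875), 77.76573181152344) bench 0.0015017176470110138
```

View pics/top0z.png

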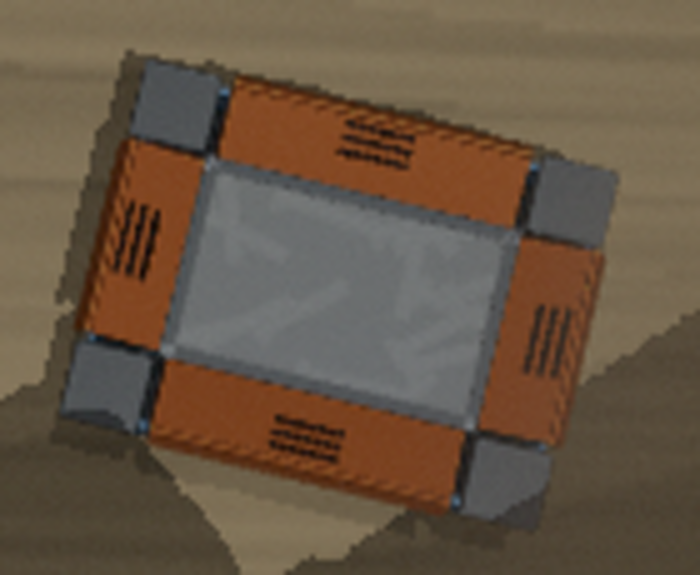

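Emit:
send_rows(
  commands=[
    [1,[0.08,0.15,0],[0,0,0.013]],
    [1,[0.08,0.15,0],[0,0,0.013]],
    [1,[0.08,0.15,0],[0,0,0.013]],
    [1,[0.08,0.15,0],[0,0,0.013]],
    [1,[0.08,0.15,0],[0,0,0.013]],
    [1,[0.08,0.15,0],[0,0,0.013]],
    [1,[0.08,0.15,0],[0,0,0.013]],
    [1,[0.08,0.15,0],[0,0,0.013]],
    [1,[0.08,0.15,0],[0,0,0.013]],
    [1,[0.08,0.15,0],[0,0,0.013]],
    [1,[0.08,0.15,0],[0,0,0.013]],
    [1,[0,0,0],[0,0,0]],
  ],
)

```text
clock: 1.3
tool_pos: [0.5032, -0.1834, 0.2199]
orientation: [-179.9, -0.5, 168.0]
force: [-0.1, -0.9, 0.1]
opening: 0.0015
```

Emit:
send_rows(
  commands=[
    [1,[0.06,0.055,0],[0,0,0]],
    [1,[0.06,0.055,-0.1],[0,0,0]],
    [1,[0,0,-0.15],[0,0,0]],
    [1,[0,0,-0.15],[0,0,0]],
    [1,[0,0,0],[0,0,0]],
  ],
)

```text
clock: 1.8
tool_pos: [0.5344, -0.1531, 0.1177]
orientation: [-180.0, -0.4, 168.1]
force: [-1.6, -0.2, -0.6]
opening: 0.0003
```

Run:
```python
from h import *
o=sensors.get_obs(); print(o["tool_pos"],o["orientation"],o["force"])
s=snapshot("scene"); im=s["color"]; cv2.imwrite("pics/s1.png",cv2.resize(im[130:320,180:400],None,fx=3.5,fy=3.1))
p=[[.532,-.157,.078],[.489,-.0585,.078],[.568,.0136,.078],[.611,-.0845,.078]]
print(proj(s,p))
```

```text
[ 0.53441839 -0.15310204  0.11766313] [-179.97513952   -0.43812563  168.13973116] [-1.6057263  -0.23972333 -0.62676163]
[[256.20871718 235.59134647]
 [297.74051327 219.89974693]
 [328.25184449 246.73797916]
 [286.09745723 263.40464885]]
```

View pics/s1.png

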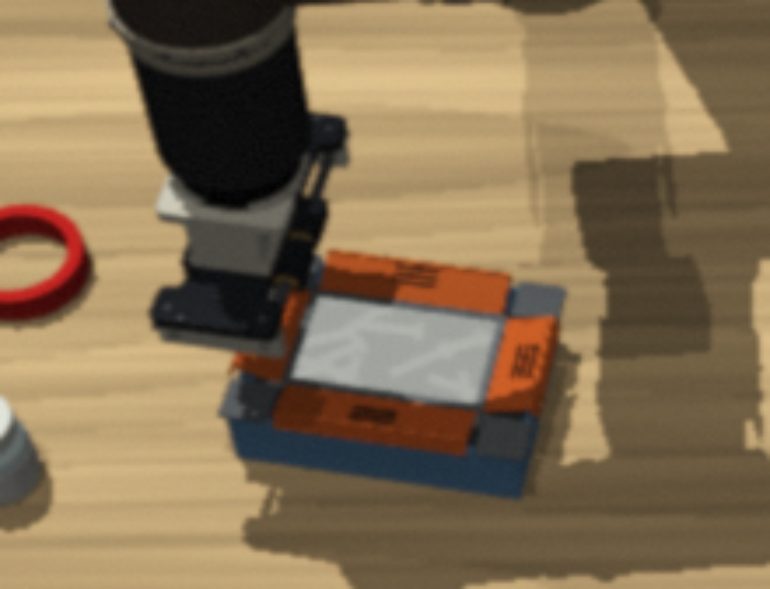

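The gripper hovers over the right section, and the image agrees with the measured rib points. I'll trim the position and descend.

Emit:
send_rows(
  commands=[
    [1,[-0.01,-0.016,-0.06],[0,0,0]],
    [1,[0,0,-0.06],[0,0,0]],
    [1,[0,0,0],[0,0,0]],
  ],
)

```text
clock: 2.15
tool_pos: [0.5368, -0.159, 0.0958]
orientation: [-180.0, 0.1, 168.2]
force: [-0.3, 0.5, 0.9]
opening: 0.0004
```

Emit:
send_rows(
  commands=[
    [1,[0,0,0],[0,0,0]],
  ],
)

```text
clock: 2.25
tool_pos: [0.5379, -0.1594, 0.0979]
orientation: [-180.0, 0.3, 168.2]
force: [-0.0, -0.1, 0.9]
opening: 0.0
```

Run:
```python
from h import *
for i in range(6):
    o=sensors.get_obs(); print(o["clock"],o["tool_pos"].round(4),o["joint_pos"].round(2),o["force"].round(1)); snapshot("top")
```

```text
2.25 [ 0.5379 -0.1594  0.0979] [  3.57  16.56 -23.76   0.15 -49.44 -15.48] [-0.  -0.1  0.9]
2.3 [ 0.5379 -0.1593  0.098 ] [  3.57  16.54 -23.76   0.15 -49.43 -15.47] [ 0.4 -0.3  0.4]
2.35 [ 0.5379 -0.1592  0.0977] [  3.58  16.55 -23.78   0.14 -49.4  -15.48] [ 0.3  0.1 -0.6]
2.4 [ 0.5376 -0.1591  0.0974] [  3.59  16.56 -23.81   0.12 -49.37 -15.48] [ 0.  -0.3  0.1]
2.45 [ 0.5374 -0.159   0.0971] [  3.59  16.58 -23.83   0.12 -49.36 -15.48] [-0.   0.2  0.5]
2.5 [ 0.5372 -0.159   0.0968] [  3.59  16.6  -23.86   0.11 -49.34 -15.47] [0.3 0.6 0.2]
```

Emit:
send_rows(
  commands=[
    [1,[-0.02,0.006,-0.04],[0,0,0]],
    [1,[0,0,-0.012],[0,0,0]],
    [1,[0,0,-0.012],[0,0,0]],
    [1,[0,0,-0.012],[0,0,0]],
  ],
)

```text
clock: 2.95
tool_pos: [0.5317, -0.1575, 0.0769]
orientation: [-179.9, 0.2, 168.2]
force: [-2.0, -1.4, 6.7]
opening: 0.0003
```

Contact, at 6.7 N. I'll continue down.

Emit:
send_rows(
  commands=[
    [1,[0,0,-0.012],[0,0,0]],
    [1,[0,0,-0.012],[0,0,0]],
  ],
)

```text
clock: 3.15
tool_pos: [0.5319, -0.1579, 0.0708]
orientation: [-179.9, 0.2, 168.3]
force: [-6.7, 4.0, 27.2]
opening: 0.0007
```

Emit:
send_rows(
  commands=[
    [1,[0,0,-0.012],[0,0,0]],
    [1,[0,0,0],[0,0,0]],
  ],
)

```text
clock: 3.35
tool_pos: [0.5322, -0.1578, 0.0716]
orientation: [-179.9, 0.3, 168.4]
force: [0.1, 0.7, -0.4]
opening: 0.0003
```

Emit:
send_rows(
  commands=[
    [1,[0,0,0.08],[0,0,0]],
    [1,[0,0,0.1],[0,0,0]],
    [1,[-0.018,0.04,0],[0,0,-0.022]],
    [1,[-0.018,0.04,0],[0,0,-0.022]],
    [1,[-0.018,0.04,0],[0,0,-0.022]],
    [1,[-0.018,0.04,0],[0,0,-0.022]],
    [1,[-0.018,0.04,0],[0,0,-0.022]],
    [1,[-0.018,0.04,0],[0,0,-0.022]],
    [1,[-0.018,0.04,0],[0,0,-0.022]],
    [1,[-0.018,0.04,0],[0,0,-0.022]],
    [1,[-0.018,0.04,0],[0,0,-0.022]],
    [1,[0,0,0],[0,0,-0.022]],
  ],
)

```text
clock: 4.55
tool_pos: [0.4896, -0.0631, 0.1149]
orientation: [-179.9, 0.2, 86.0]
force: [0.5, 0.7, -0.2]
opening: 0.0003
```

```bash
cat > look.py <<'E'
from h import *
import sys
t=sys.argv[1]
o=sensors.get_obs(); print(o["clock"],o["tool_pos"].round(4),o["orientation"].round(1),o["force"].round(1))
a=snapshot("scene"); b=snapshot("top")
A=cv2.resize(a["color"][170:310,210:370],(400,350)); B=cv2.resize(b["color"][165:290,285:425],(392,350))
cv2.imwrite(f"pics/{t}.png",np.hstack([A,B]))
for n,s in(("scene",a),("top",b)):
    C=cloud(s);
    m=cv2.inRange(cv2.cvtColor(s["color"],cv2.COLOR_BGR2HSV),(3,150,60),(20,255,255))>0
    for nm,p in dict(right=[.532,-.157],near=[.489,-.0585],left=[.568,.0136],far=[.611,-.0845]).items():
        q=(np.hypot(C[...,0]-p[0],C[...,1]-p[1])<.025)&m&(C[...,2]<.1)&(C[...,2]>.05)
        if q.sum()>15: print(n,nm,q.sum(),np.percentile(C[q][:,2],[5,50,95]).round(4))
E
python3 look.py s2
```

```text
4.55 [ 0.4896 -0.0631  0.1149] [-179.9    0.2   86. ] [ 0.5  0.7 -0.2]
scene right 229 [0.0673 0.0721 0.0762]
scene near 184 [0.072  0.0776 0.0849]
scene left 231 [0.0719 0.0787 0.0855]
scene far 255 [0.0713 0.078  0.0846]
top left 113 [0.0707 0.0781 0.0836]
top far 101 [0.0713 0.0792 0.083 ]
```

View pics/s2.png

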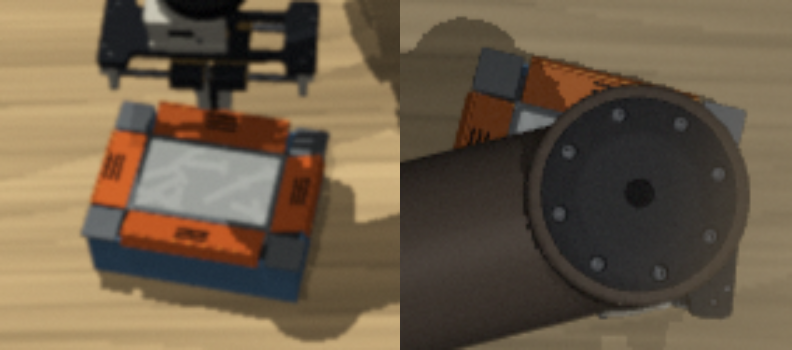

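The right section now lies flush (median z 72 mm, down from 79). Next is the near section.

Emit:
send_rows(
  commands=[
    [1,[0,0.018,-0.04],[0,0,-0.022]],
    [1,[0,0,-0.05],[0,0,0]],
    [1,[0,0,0],[0,0,0]],
  ],
)

```text
clock: 4.95
tool_pos: [0.4906, -0.0591, 0.0918]
orientation: [-180.0, 0.1, 78.7]
force: [0.6, 0.2, 0.7]
opening: 0.0003
```

Emit:
send_rows(
  commands=[
    [1,[-0.006,0,-0.025],[0,0,0]],
    [1,[0,0,-0.012],[0,0,0]],
    [1,[0,0,-0.012],[0,0,0]],
    [1,[0,0,-0.012],[0,0,0]],
    [1,[0,0,-0.012],[0,0,0]],
  ],
)

```text
clock: 5.45
tool_pos: [0.4896, -0.0595, 0.0739]
orientation: [180.0, 0.1, 79.2]
force: [-1.3, 0.3, 2.4]
opening: 0.0006
```

Emit:
send_rows(
  commands=[
    [1,[0,0,-0.012],[0,0,0]],
  ],
)

```text
clock: 5.55
tool_pos: [0.4898, -0.0595, 0.0709]
orientation: [179.9, 0.1, 79.2]
force: [-4.8, 3.0, 19.5]
opening: 0.0005
```

Emit:
send_rows(
  commands=[
    [1,[0,0,-0.012],[0,0,0]],
  ],
)

```text
clock: 5.65
tool_pos: [0.49, -0.0596, 0.0703]
orientation: [179.9, 0.2, 79.3]
force: [-23.1, 9.1, 62.9]
opening: 0.0009
```

The near section has bottomed out, at 63 N. I'll back off now and press more gently on the next one.

Emit:
send_rows(
  commands=[
    [1,[0,0,0.04],[0,0,0]],
    [1,[0,0,0.14],[0,0,0]],
    [1,[0.035,0.033,0],[0,0,0.023]],
    [1,[0.035,0.033,0],[0,0,0.023]],
    [1,[0.035,0.033,0],[0,0,0.023]],
    [1,[0.035,0.033,0],[0,0,0.023]],
    [1,[0.035,0.033,0],[0,0,0.023]],
    [1,[0.035,0.033,0],[0,0,0.023]],
    [1,[0.035,0.033,0],[0,0,0.023]],
    [1,[0.035,0.033,0],[0,0,0.023]],
    [1,[0.035,0.033,0],[0,0,0.023]],
    [1,[0,0,0],[0,0,0.023]],
  ],
)

```text
clock: 6.85
tool_pos: [0.5739, 0.018, 0.1178]
orientation: [179.6, 0.2, 165.1]
force: [-0.6, -0.2, -1.0]
opening: 0.0002
```

```bash
python3 look.py s3
```

```text
6.85 [0.5739 0.018  0.1178] [179.6   0.2 165.1] [-0.6 -0.2 -1. ]
scene right 231 [0.0677 0.0721 0.076 ]
scene near 211 [0.0682 0.0721 0.0766]
scene far 259 [0.0714 0.0782 0.0846]
top right 196 [0.0662 0.0698 0.0737]
top near 306 [0.0667 0.0697 0.073 ]
top left 20 [0.0742 0.0779 0.0821]
top far 338 [0.07   0.0759 0.082 ]
```

View pics/s3.png

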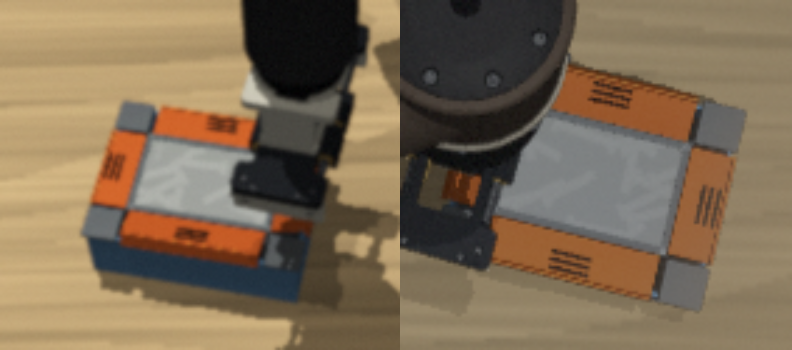

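The near and right sections are flush in both views, and the box hasn't moved. Next is the left section.

Emit:
send_rows(
  commands=[
    [1,[-0.024,-0.016,-0.05],[0,0,0.007]],
    [1,[0,0,-0.05],[0,0,0]],
    [1,[0,0,0],[0,0,0]],
  ],
)

```text
clock: 7.25
tool_pos: [0.5668, 0.0131, 0.0917]
orientation: [179.6, 0.2, 166.7]
force: [-0.5, -0.6, 0.1]
opening: 0.0007
```

Emit:
send_rows(
  commands=[
    [1,[0.003,0.003,-0.025],[0,0,0.003]],
    [1,[0,0,-0.012],[0,0,0]],
    [1,[0,0,-0.012],[0,0,0]],
    [1,[0,0,-0.012],[0,0,0]],
    [1,[0,0,-0.008],[0,0,0]],
  ],
)

```text
clock: 7.75
tool_pos: [0.5692, 0.0146, 0.0747]
orientation: [179.5, 0.4, 167.5]
force: [-2.4, 0.1, 1.9]
opening: 0.0006
```

Emit:
send_rows(
  commands=[
    [1,[0,0,-0.008],[0,0,0]],
  ],
)

```text
clock: 7.85
tool_pos: [0.5694, 0.0148, 0.0727]
orientation: [179.5, 0.4, 167.5]
force: [-0.2, 0.4, -0.0]
opening: 0.0007
```

Emit:
send_rows(
  commands=[
    [1,[0,0,-0.008],[0,0,0]],
  ],
)

```text
clock: 7.95
tool_pos: [0.5695, 0.0147, 0.0709]
orientation: [179.5, 0.4, 167.5]
force: [-7.8, 2.3, 21.4]
opening: 0.0007
```

Emit:
send_rows(
  commands=[
    [1,[0,0,0.04],[0,0,0]],
    [1,[0,0,0.14],[0,0,0]],
    [1,[0.018,-0.044,0],[0,0,-0.023]],
    [1,[0.018,-0.044,0],[0,0,-0.023]],
    [1,[0.018,-0.044,0],[0,0,-0.023]],
    [1,[0.018,-0.044,0],[0,0,-0.023]],
    [1,[0.018,-0.044,0],[0,0,-0.023]],
    [1,[0.018,-0.044,0],[0,0,-0.023]],
    [1,[0.018,-0.044,0],[0,0,-0.023]],
    [1,[0.018,-0.044,0],[0,0,-0.023]],
    [1,[0.018,-0.044,0],[0,0,-0.023]],
    [1,[0,0,0],[0,0,-0.023]],
  ],
)

```text
clock: 9.15
tool_pos: [0.6117, -0.0894, 0.1227]
orientation: [179.3, 0.5, 81.8]
force: [0.5, 0.1, -0.1]
opening: 0.0003
```

```bash
python3 look.py s4
```

```text
9.15 [ 0.6117 -0.0894  0.1227] [179.3   0.5  81.8] [ 0.5  0.1 -0.1]
scene right 77 [0.0681 0.072  0.076 ]
scene near 25 [0.0675 0.0714 0.0756]
scene left 228 [0.0671 0.0719 0.0758]
scene far 205 [0.0716 0.0775 0.0845]
top right 202 [0.0662 0.0699 0.0737]
top near 307 [0.0663 0.0698 0.0734]
top left 317 [0.0662 0.0698 0.0735]
```

View pics/s4.png

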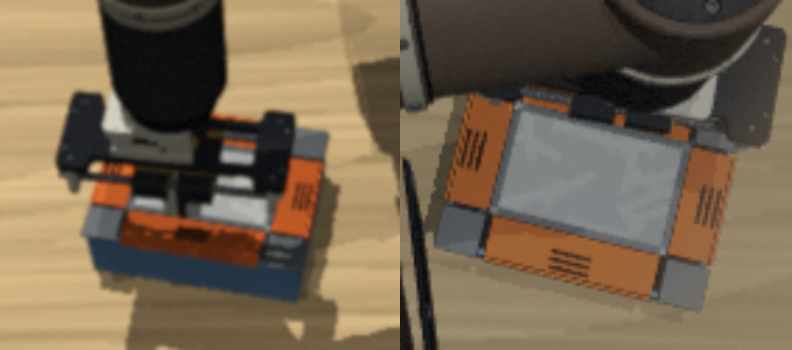

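Three sections are shut. The far one is left.

Emit:
send_rows(
  commands=[
    [1,[0,0.016,-0.05],[0,0,-0.01]],
    [1,[0,0,-0.06],[0,0,0]],
    [1,[0,0,0],[0,0,0]],
  ],
)

```text
clock: 9.55
tool_pos: [0.6115, -0.0842, 0.0958]
orientation: [179.2, 0.4, 79.1]
force: [-0.0, 0.8, -1.1]
opening: 0.0005
```

Emit:
send_rows(
  commands=[
    [1,[0,0,-0.025],[0.002,0,0]],
    [1,[0,0,-0.015],[0,0,0]],
    [1,[0,0,-0.012],[0,0,0]],
    [1,[0,0,-0.012],[0,0,0]],
    [1,[0,0,-0.012],[0,0,0]],
  ],
)

```text
clock: 10.05
tool_pos: [0.6131, -0.084, 0.0783]
orientation: [179.2, -0.4, 79.6]
force: [0.6, -0.8, 6.5]
opening: 0.0002
```

Emit:
send_rows(
  commands=[
    [1,[0,0,-0.008],[0,0,0]],
  ],
)

```text
clock: 10.15
tool_pos: [0.6136, -0.0841, 0.0768]
orientation: [179.1, -0.4, 79.6]
force: [-0.6, 0.4, 3.5]
opening: 0.0006
```

Emit:
send_rows(
  commands=[
    [1,[-0.004,0,-0.012],[0,0,0]],
    [1,[0,0,-0.008],[0,0,0]],
  ],
)

```text
clock: 10.35
tool_pos: [0.6136, -0.0841, 0.0722]
orientation: [179.0, -0.4, 79.6]
force: [0.5, 0.2, 0.3]
opening: 0.0004
```

Emit:
send_rows(
  commands=[
    [1,[0,0,-0.008],[0,0,0]],
  ],
)

```text
clock: 10.45
tool_pos: [0.6137, -0.0841, 0.0709]
orientation: [179.0, -0.4, 79.6]
force: [-7.7, 3.8, 25.3]
opening: 0.0005
```

Bottomed out at 25 N. I'll lift and move clear, toward -x and up, so that both cameras can see the box.

Emit:
send_rows(
  commands=[
    [1,[0,0,0.04],[0,0,0]],
    [1,[0,0,0.14],[0,0,0]],
    [1,[0,0,0.2],[0,0,0]],
    [1,[0,0,0.2],[0,0,0]],
    [1,[-0.05,-0.15,0.1],[0,0,0]],
    [1,[-0.1,-0.18,0],[0,0,0]],
    [1,[-0.1,-0.18,0],[0,0,0]],
    [1,[-0.1,-0.18,0],[0,0,0]],
    [1,[-0.1,-0.18,0],[0,0,0]],
    [1,[-0.1,-0.18,0],[0,0,0]],
    [1,[-0.1,-0.18,0],[0,0,0]],
    [1,[0,0,0],[0,0,0]],
  ],
)

```text
clock: 11.65
tool_pos: [0.4446, -0.3877, 0.2458]
orientation: [179.4, -0.3, 79.9]
force: [0.2, 1.2, 0.1]
opening: 0.0005
```

```bash
python3 look.py s5
python3 - <<'E'
from h import *
s=snapshot("top"); cv2.imwrite("pics/top5.png",s["color"])
a=cloud(s)[170:285,285:425].reshape(-1,3); t=a[(a[:,2]>.05)&(a[:,2]<.1)]
print(cv2.minAreaRect((t[:,:2]*1000).astype(np.float32)))
b=np.load("top0.npz")["color"].astype(int)
for nm,(x,y,w,h) in dict(jar=(450,180,60,50),reel=(445,260,70,65),tee=(140,220,60,50)).items():
    print(nm)
    for im in (b.astype(np.uint8),s["color"]):
        hsv=cv2.cvtColor(im[y:y+h,x:x+w],cv2.COLOR_BGR2HSV)
        m={'jar':hsv[...,1]<60,'reel':(hsv[...,1]>200)&((hsv[...,0]<5)|(hsv[...,0]>175)),'tee':hsv[...,1]>150}[nm]
        v,u=np.nonzero(m); print(len(u),u.mean()+x,v.mean()+y)
E
```

```text
11.65 [ 0.4446 -0.3877  0.2458] [179.4  -0.3  79.9] [0.2 1.2 0.1]
scene right 236 [0.068  0.0724 0.0765]
scene near 183 [0.0682 0.0727 0.077 ]
scene left 248 [0.0673 0.0724 0.0764]
scene far 267 [0.0639 0.0717 0.0756]
top right 244 [0.066 0.07  0.073]
top near 307 [0.0665 0.0702 0.0735]
top left 307 [0.0661 0.07   0.0732]
top far 288 [0.0668 0.0697 0.0729]
((549.8817138671875, -71.93378448486328), (209.45899963378906, 159.4921875), 78.00688171386719)
jar
859 479.0128055878929 204.0197904540163
1020 487.1372549019608 198.7421568627451
reel
0 nan nan
0 nan nan
tee
25 177.36 248.32
8 172.875 250.75<stdin>:11: RuntimeWarning: Mean of empty slice.
  ret = ret.dtype.type(ret / rcount)
```

View pics/s5.png

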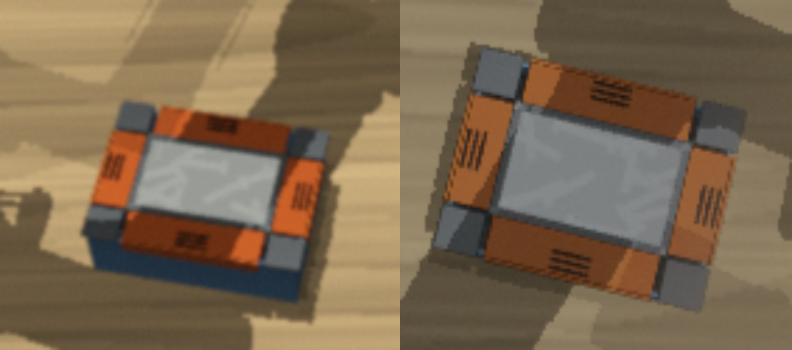

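View pics/top5.png

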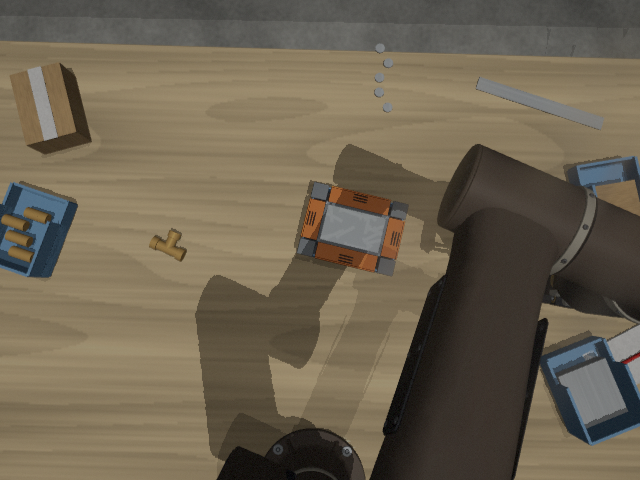

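Run:
```python
from h import *
s=snapshot("scene"); cv2.imwrite("pics/sc6.png",s["color"]); o=sensors.get_obs(); print(o["clock"],o["qvel"].round(2),o["force"].round(1))
```

```text
11.85 [ 1.18 -0.15  0.05  0.13  0.09  0.03] [0.8 0.4 0.3]
```

View pics/sc6.png

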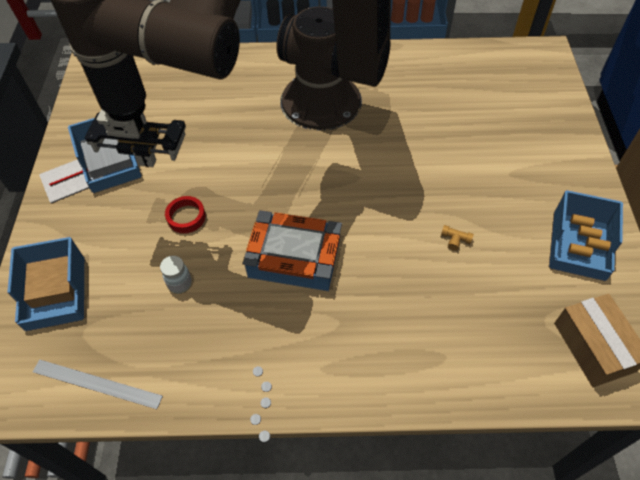

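The jar (175,272), reel (185,213), tee (457,236) and box (293,248) are all where they started. The gripper hangs clear above the bench. I'll let the arm settle, then hand in.

Emit:
send_rows(
  commands=[
    [1,[0,0,0],[0,0,0]],
    [1,[0,0,0],[0,0,0]],
    [1,[0,0,0],[0,0,0]],
  ],
)

```text
clock: 12.15
tool_pos: [0.4501, -0.3806, 0.246]
orientation: [179.3, -0.4, 80.5]
force: [-0.0, -1.0, -0.1]
opening: 0.0003
```

```bash
python3 -c "
from h import *
print(sensors.get_obs()['tool_pos']); print(order.close_job())"
```

```text
[ 0.45007872 -0.38060574  0.24600256]
the job is handed in; nothing more can be done
None
```

All four orange rim sections are pressed shut, and I handed the job in at about 12 s with the gripper clear of everything. I pressed each section on its ribs with the closed fingertips, going right, near, left, far, until it bottomed out at 71 mm.

- **Sections:** in the last pictures all four lie level at 70 mm (top camera) and 72 mm (scene camera). The ribs were at about 76–80 mm before pressing.
- **Box:** its outline centre and angle match the start to within 0.4 mm and 0.4°.
- **Other things:** the jar, reel and tee look unmoved in the scene view. My numerical check of their positions in the top view failed: the arm hid the jar and reel, and the colour mask picked up too little of the tee. So this rests on looking at the pictures.
- **Force:** the near section briefly took 63 N at the fingertip after it had already bottomed out. That is under the 120 N wrist limit. The other three peaked at about 21–27 N in the readings.

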